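# Hold the spring jaw of a board holder open at the green mark

### The arm

A 6-joint arm with a two-finger parallel gripper is mounted at the origin on a cart in front of the work surface, level with it; the furniture and walls round the work are solid. World frame = base frame: x ahead of the robot, y to its left, z up, the work surface at z = 0. Lengths are in m, angles in rad, forces in N, time in s.
With the tool pointing down it reaches from about 0.35 to 0.85 m from the base axis. Payload 8.1 kg.
Tool frame: the origin (TCP) lies between the finger pads; the fingertips stand 11 mm ahead of it and the grasp point (between the pads) lies 8 mm behind it (robot.tips_ahead is the distance from the TCP to the fingertips, in m); z points along the fingers, y is the line along which they close (so a half turn about z gives the same grasp; the last joint's range is limited). The gripper opens to 93 mm and grips with 3 to 60 N. Pads are 15 mm wide; open, the fingers measure 128 mm over their backs; the gripper's body (75 mm by 188 mm) begins 65 mm behind the grasp point.
Start: joints at [1.127, 0.13, 1.488, -0, 1.523, -0.085], TCP at [0.211, 0.562, 0.23] pointing down, gripper open.
Joint ranges: [-2.96, 2.96], [-0.89, 2.26], [0.02, 2.5], [-1.34, 4.48], [0, 2.73], [-2.66, 2.66]. Speed limits (rad/s): [2.39, 2.39, 2.79, 3.14, 3.14, 3.14].

### API

Orientations are given as a rotation vector (axis times angle).
In Python, from plant import robot gives the robot as it stands. The module is installed in compiled form; this text tells all that it offers.
- The arm moves only by the tool move_arm, never from a script. Its argument "deltas" is one flat list of numbers, 7 for each row, row after row: the shift along the tool's x, y, z in m, then the turn, a rotation vector about the tool's x, y, z in rad, then the opening, from 0 (shut) to 1 (fully open). A call has 1 to 12 rows; each row is the pose to reach, as a shift and turn from the pose commanded when the call began, along the tool's axes at that moment; what a row does not reach only later rows make up. A row lasts 1/8 s, in which the tool goes at most 62.5 mm and 10.7 degrees, less where a joint would pass 70% of its speed; a pose out of reach is approached as far as the arm can. A call with a gripper value outside its range is refused whole. The fingers move at their own pace and stop on an object; "squeeze" is the grip in N (left out, the last holds). Time passes only in rows, so rows that repeat a pose let the fingers close. It gives the time, the measured TCP pose, the force, the opening and the grip force at its end, in the units of the state.
- robot.read_state(): the state, without advancing time (a new reading comes with each control period).
- robot.read_camera(name): name is "side" or "top" or "wrist"; returns (picture, depth): 420x560x3 uint8, red, green, blue; 420x560 float32, m along the optical axis (not along the pixel's ray), 0 where there is no reading.
- robot.camera_model(name): a dict with "K" (3x3 intrinsics, pixels), "R" (3x3) and "t" (3): a world point X has camera coordinates R X + t; the wrist camera has in their place "tool_from_camera" (4x4, takes a point from camera to tool coordinates, whose origin is the TCP and whose axes are the flange's). Camera axes: x right, y down, z forward; pixel columns grow to the right and rows downward; lengths in m; the calibration is good to about 2 mm. The wrist camera is an equidistant fisheye: a pixel r from the principal point sees the ray r / f radians off the axis. A picture is of the moment at which its call begins: read the wrist's pose just before it. camera_model takes no time and is no camera call.
- robot.close_job(): hands the job in; it is judged then, once.
Trained networks look in the newest picture that a camera, given by its name, has taken for a name from the list of things; names that differ only in an ending like _2 or _b are one class to them, and where a whole thing is asked for, a point or a joint stands for the part that bears it (a point fixed in the world has none). Each returns a list of dicts, best first, with "confidence" (0 to 1); they miss things now and then, are a little off and sometimes report something else, mostly with a low value. They report only what shows in the picture. A call takes as long as a camera call.
- robot.recognise(camera, label): "uv" ([column, row] in pixels, amid what is visible of it).
The state is a dict: "t": time; "q": joint angles; "dq": joint speeds; "joint_torque": joint torques, N m; "tool_pos": TCP position; "orientation": TCP orientation; "force": force on the tool from outside, world axes, zero at the start; "wrist_torque": the same for the moment, N m; "opening": finger opening in m; "gripper_force": force on a finger pad.
Only numpy, scipy, OpenCV 4.12 (cv2) and the standard library are available. Lean on these libraries where they do the work, as an engineer would, in place of code of your own. Each camera call takes 0.05 s, during which the arm holds its last target. There are 200 camera calls.

### The job

Get the board holder ready for me to drop a circuit board in: first, with the jaw still closed, slide the yellow transport lock outward, away from the jaw, to its end stop. Then pull the blue spring jaw open by its black handle until the orange pointer stands at the green mark (not the red one), and finish still holding the jaw there with the gripper, because it snaps shut when let go. Leave the other things on the bench where they are.

Things in the scene. Friction and masses are not known exactly. Their poses are not given: they have to be found in the camera images.
- holder: board holder fixed to the bench: metal base 220 x 100 x 12 mm, grey fixed jaw at the far end, grey block at the near end (fixed parts up to 54 mm high), ear with the lock on its left, grey scale bar 38 mm high on its right. Origin at bench level, 20 mm nearer than the base's middle; x from near block to fixed jaw, y left (to the lock), z up. Turned up to 0.45 rad either way
- jaw (a joint): blue sliding jaw, travel in m along the holder's -x: 0 = closed against the fixed jaw, 0.088 = fully open. A spring pulls it shut: about 5 N at 0, rising by 1 N per 10 mm. It does not stay open by itself. The lock's bolt blocks it until the lock is more than about 21 mm out
- handle_grip (a point): grip point on the jaw's black handle, an upright round post of 22 mm diameter with a 25 mm cap; the point is on the post's axis, 78 mm above the bench; the post rises from the jaw's top (45 mm; foot flange to 52 mm) to 101 mm. It moves with the jaw
- pointer (a point): tip of the orange pointer on the right side of the jaw, 43 mm above the bench, beside the scale bar; it moves with the jaw
- mark_green: green clip fixed on the scale bar, 8 mm wide along the bar, 14 mm deep, 12 mm high, with a thin nib towards the pointer on its middle line. Origin on the bar's top, at that middle line (along x); axes as the holder's. It stands where the jaw is 28 to 74 mm open, nearer or farther than the red clip
- mark_red: red clip like the green one: the width of another board, not wanted now. Fixed
- lock (a joint): yellow transport lock, travel in m along the holder's +y (outward, away from the jaw): 0 = fully in, 0.040 = end stop, unlocked. It starts 0 to 12 mm out, takes about 3 N to slide and stays where it is left
- lock_grip (a point): grip point on the lock's yellow knob, an upright round post of 18 mm diameter with a 21 mm cap; the point is on the post's axis, 48 mm above the bench; the post rises from 30 to 64 mm. It moves with the lock
- phone: black phone, 157 x 74 x 9 mm, lying loose right of the holder; origin under its middle. Leave it alone
- screw_tray: round tray of screws, 80 mm across, 12 mm high, loose, behind the lock; origin under its middle. Leave it alone
- side_cutters: red-handled side cutters, 47 x 130 x 14 mm, loose at the back; origin under its middle. Leave it alone
- screwdriver: red screwdriver, 12 x 144 x 12 mm, loose at the back; origin under its middle. Leave it alone

How it is judged:
On the way, in this order (a step that is already met when the one before it is completed fails the run):
1. the lock is slid out to its end stop while the jaw is still closed (value of joint lock above 0.036 m and value of joint jaw below 0.006 m), for 0.2 s.
2. the jaw is held with the pointer at the green mark (x of pointer in the frame of mark_green between -0.005 and 0.005 m and value of joint lock above 0.035 m and contact force between the fingers and jaw above 4 N and velocity of joint jaw between -0.01 and 0.01 m/s), for 0.5 s.
At the end, for the whole second after the job is handed in: The gripper's fingers still hold the jaw (more than 4 N on it), the jaw is still, its pointer within 5 mm of the green mark's middle line along the scale, and the lock within 5 mm of its end stop (all of step 2); the arm keeps its last pose, push and grip.
It fails at once if one of the loose things on the bench (phone, screw tray, side cutters, screwdriver) is shifted by more than 20 mm (distance of any of phone, screw_tray, side_cutters, screwdriver from where it was at the start of the episode above 0.02 m).
It also fails if it takes over 48 s, if anything falls off the work surface, if the arm or the gripper's body presses on something with over 40 N, if the wrist force passes 120 N, or if a joint passes its speed limit or range.

## Working session

There is one attempt and no reset: what is moved stays moved. The work goes in short steps, Python scripts to look and compute and a tool call to move; the robot and the scene stay as the last step left them, time stands still between calls to the robot, and variables do not carry over. Pictures are saved under pics/ and viewed, at most 10 in all, crops included, and the job is handed in when it is done.

Besides the shell and the picture viewer there is one more tool, called after "Request:" as name(argument=value, ...) on one line, values as JSON. move_arm: Moves the arm, as the interface text tells. Its arguments: {"type":"object","properties":{"deltas":{"type":"array","items":{"type":"number"}},"squeeze":{"type":"number"}},"required":["deltas"]}

```bash
mkdir -p pics
cat > h.py <<'E'
import numpy as np, cv2
from plant import robot
from scipy.spatial.transform import Rotation as Ro
def pt(cam,uv,d):
    m=robot.camera_model(cam);K=np.array(m["K"]);u,v=uv
    p=np.linalg.inv(K)@[u,v,1]*d
    return np.array(m["R"]).T@(p-np.array(m["t"]))
def ptz(cam,uv,z):
    m=robot.camera_model(cam);K=np.array(m["K"]);R=np.array(m["R"])
    c=-R.T@np.array(m["t"]); r=R.T@np.linalg.inv(K)@[uv[0],uv[1],1]
    return c+r*(z-c[2])/r[2]
E
cat > a.py <<'E'
from h import *
np.set_printoptions(precision=4,suppress=True)
s=robot.read_state();print(s["t"],s["tool_pos"],s["orientation"])
hz=dict(handle_grip=.101,lock_grip=.064,pointer=.043,mark_green=.05,mark_red=.05,holder=.03)
for c in ("top","side"):
    im,d=robot.read_camera(c);cv2.imwrite(f"pics/{c}0.png",im[...,::-1])
    for l in hz:
        for r in robot.recognise(c,l)[:2]:
            u,v=r["uv"];dd=d[int(round(v)),int(round(u))]
            print(c,l,np.round(r["uv"],1),round(r["confidence"],2),"depth",pt(c,(u,v),dd),"z",ptz(c,(u,v),hz[l]))
E
python3 a.py
```

```text
0.0 [0.2105 0.5613 0.2286] [-0.5605 -3.0907  0.0028]
top handle_grip [289.8 217.1] 0.63 depth [ 0.6079 -0.0602  0.0982] z [ 0.6074 -0.0602  0.101 ]
top handle_grip [283.1 234.3] 0.34 depth [ 0.5898 -0.0485  0.0129] z [ 0.5758 -0.0474  0.101 ]
top lock_grip [249.7 230.1] 0.87 depth [0.5956 0.0165 0.0339] z [0.5906 0.015  0.064 ]
top pointer [290.5 213.4] 0.92 depth [ 0.6146 -0.0616  0.0994] z [ 0.6258 -0.0631  0.043 ]
top mark_red [321.4 242.1] 0.37 depth [ 0.5674 -0.1204  0.0534] z [ 0.5679 -0.1207  0.05  ]
top holder [282.  233.6] 0.76 depth [ 0.5911 -0.0463  0.0138] z [ 0.5885 -0.0462  0.03  ]
side handle_grip [267.9 226.2] 0.67 depth [ 0.6227 -0.05    0.0468] z [0.6038 0.007  0.101 ]
side lock_grip [269.  249.8] 0.87 depth [0.5945 0.0253 0.053 ] z [0.5911 0.0357 0.064 ]
side pointer [267.3 224. ] 0.72 depth [ 0.6263 -0.0564  0.0468] z [ 0.6276 -0.0605  0.043 ]
side mark_red [242.6 187.8] 0.23 depth [ 0.7425 -0.2014  0.0137] z [ 0.7246 -0.1576  0.05  ]
```

```bash
python3 -c "
import cv2
a=cv2.imread('pics/top0.png')[150:330,190:400];b=cv2.imread('pics/side0.png')[130:300,170:380]
cv2.imwrite('pics/c1.png',cv2.resize(a,None,fx=3.3,fy=3.3,interpolation=2))
cv2.imwrite('pics/c2.png',cv2.resize(b,None,fx=3.3,fy=3.3,interpolation=2))"
```

```text
(no output)
```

View pics/c1.png

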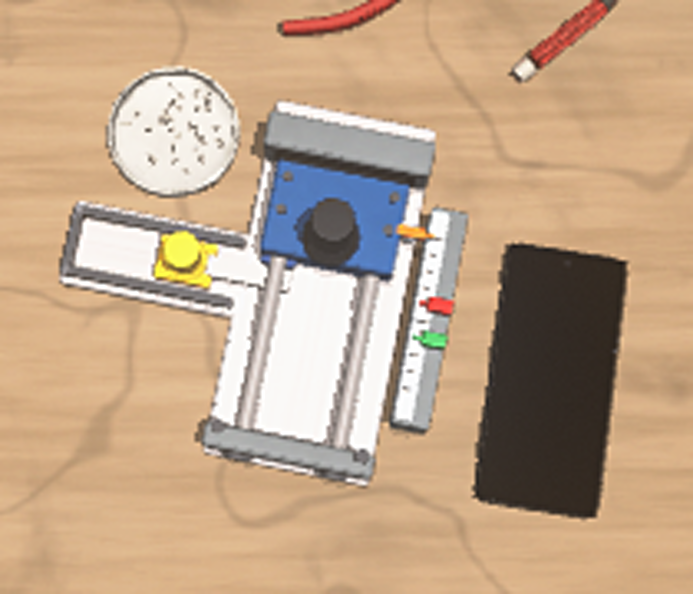

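View pics/c2.png

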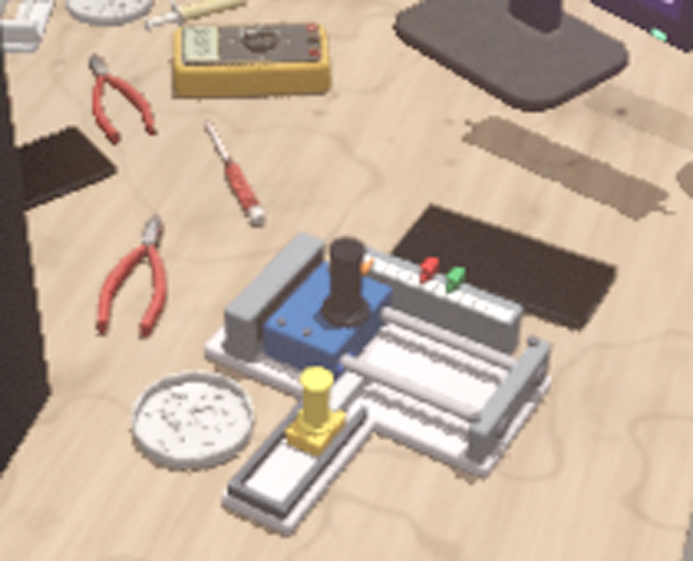

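```bash
cat > b.py <<'E'
from h import *
np.set_printoptions(precision=4,suppress=True)
f=lambda x,y:(190+(x+.5)/3.3-.5,150+(y+.5)/3.3-.5)
g=lambda x,y:(170+(x+.5)/3.3-.5,130+(y+.5)/3.3-.5)
print("handle",ptz("top",f(333,219),.101),ptz("side",g(346,245),.101))
print("lock",ptz("top",f(184,249),.064),ptz("side",g(316,375),.064))
P=ptz("top",f(431,236),.043);G=ptz("top",f(420,340),.046);Rr=ptz("top",f(428,304),.046)
a=ptz("top",f(467,212),.038);b=ptz("top",f(430,432),.038);d=a-b;yaw=np.arctan2(d[1],d[0])
c=ptz("top",f(78,203),.02);e=ptz("top",f(245,241),.02);k=c-e
print("yaw",yaw,"ear yaw",np.arctan2(-k[0],k[1]),"bar len",np.linalg.norm(d))
ex=np.array([np.cos(yaw),np.sin(yaw),0])
print("P",P,"G",G,"open g/r",ex@(P-G),ex@(P-Rr))
s=robot.read_state();R=Ro.from_rotvec(s["orientation"]).as_matrix();print(R,s["tool_pos"])
E
python3 b.py
```

```text
handle [ 0.6094 -0.0616  0.101 ] [ 0.6137 -0.0661  0.101 ]
lock [0.6002 0.023  0.064 ] [0.6043 0.0201 0.064 ]
yaw -0.19793251945416004 ear yaw -0.24065299194554626 bar len 0.13114784086896375
P [ 0.6097 -0.1204  0.043 ] G [ 0.5483 -0.1119  0.046 ] open g/r 0.06186481003040974 0.040385499255695685
[[-0.9363  0.3511  0.    ]
 [ 0.3511  0.9363  0.    ]
 [-0.      0.     -1.    ]] [0.2107 0.5618 0.2297]
```

Request:
move_arm(deltas=[-0.046, -0.031, 0.002, 0, 0, 0.118, 1, -0.093, -0.061, 0.005, 0, 0, 0.236, 1, -0.139, -0.092, 0.007, 0, 0, 0.355, 1, -0.186, -0.123, 0.01, 0, 0, 0.473, 1, -0.232, -0.153, 0.012, 0, 0, 0.592, 1, -0.278, -0.184, 0.015, 0, 0, 0.71, 1, -0.325, -0.215, 0.017, 0, 0, 0.828, 1, -0.371, -0.245, 0.02, 0, 0, 0.947, 1, -0.417, -0.276, 0.022, 0, 0, 1.065, 1, -0.464, -0.307, 0.025, 0, 0, 1.183, 1, -0.51, -0.337, 0.03, 0, 0, 1.3, 1, -0.557, -0.368, 0.03, 0, 0, 1.42, 1], squeeze=30)

```text
t: 2.2
tool_pos: [0.6037, 0.0201, 0.1993]
orientation: [-2.444, -1.974, 0.0]
force: [0.6, 0.7, 0.4]
opening: 0.0932
gripper_force: 0.0
```

Request:
move_arm(deltas=[0, 0, 0, 0, 0, 0, 1, 0, 0, 0, 0, 0, 0, 1])

```text
t: 2.45
tool_pos: [0.6027, 0.0218, 0.1994]
orientation: [-2.439, -1.979, 0.0]
force: [0.4, 1.2, 0.9]
opening: 0.0937
gripper_force: 0.0
```

```bash
cat >> h.py <<'E'
def wz(uv,z,s):
    m=robot.camera_model("wrist");K=np.array(m["K"]);T=np.array(m["tool_from_camera"])
    x,y=(uv[0]-K[0,2])/K[0,0],(uv[1]-K[1,2])/K[1,1];r=np.hypot(x,y)
    k=np.sin(r)/r if r>0 else 1
    R=Ro.from_rotvec(s["orientation"]).as_matrix()
    ray=R@T[:3,:3]@[x*k,y*k,np.cos(r)];c=R@T[:3,3]+s["tool_pos"]
    return c+ray*(z-c[2])/ray[2]
E
cat > c.py <<'E'
from h import *
import sys
np.set_printoptions(precision=4,suppress=True)
s=robot.read_state();print(s["t"],s["tool_pos"],s["q"],s["force"],s["opening"]);print(Ro.from_rotvec(s["orientation"]).as_matrix())
im,d=robot.read_camera("wrist");cv2.imwrite(f"pics/w{sys.argv[1]}.png",im[...,::-1])
for l,z in dict(handle_grip=.09,lock_grip=.05,pointer=.043,mark_green=.046,mark_red=.046).items():
    for r in robot.recognise("wrist",l)[:2]:
        print(l,np.round(r["uv"],1),round(r["confidence"],2),wz(r["uv"],z,s))
E
python3 c.py 1
```

```text
2.45 [0.6027 0.0218 0.1994] [-0.0492  0.1545  1.5171  0.0004  1.4708  0.1586] [0.379  1.2318 0.9102] 0.09374979071167759
[[ 0.2063  0.9785 -0.0007]
 [ 0.9785 -0.2063  0.0004]
 [ 0.0003 -0.0007 -1.    ]]
lock_grip [277.9 195.1] 0.83 [0.6013 0.0217 0.05  ]
pointer [317.6 259.4] 0.91 [ 0.6275 -0.0585  0.043 ]
mark_green [315.  259.9] 0.35 [ 0.6247 -0.0569  0.046 ]
```

View pics/w1.png

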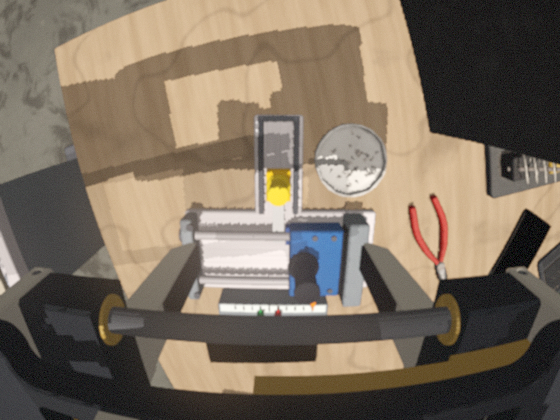

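Request:
move_arm(deltas=[0, 0, 0.05, 0, 0, 0, 1, 0, 0, 0.1, 0, 0, 0, 1, 0, 0, 0.14, 0, 0, 0, 1, 0, 0, 0.153, 0, 0, 0, 1, 0, 0, 0.153, 0, 0, 0, 0.6, 0, 0, 0.153, 0, 0, 0, 0.3, 0, 0, 0.153, 0, 0, 0, 0, 0, 0, 0.153, 0, 0, 0, 0, 0, 0, 0.153, 0, 0, 0, 0, 0, 0, 0.153, 0, 0, 0, 0], squeeze=30)

```text
t: 4.0
tool_pos: [0.603, 0.0216, 0.0467]
orientation: [2.44, 1.979, 0.0]
force: [0.0, 0.6, 0.5]
opening: 0.0375
gripper_force: 0.0
```

Request:
move_arm(deltas=[0, 0, 0, 0, 0, 0, 0, 0, 0, 0, 0, 0, 0, 0, 0, 0, 0, 0, 0, 0, 0, 0, 0, 0, 0, 0, 0, 0])

```text
t: 4.5
tool_pos: [0.6016, 0.0219, 0.0464]
orientation: [-2.438, -1.978, 0.003]
force: [-6.5, 1.5, 5.4]
opening: 0.0185
gripper_force: 30.0
```

Request:
move_arm(deltas=[0.006, 0, 0, 0, 0, 0, 0, 0.012, 0, 0, 0, 0, 0, 0, 0.018, 0, 0, 0, 0, 0, 0, 0.024, 0, 0, 0, 0, 0, 0, 0.028, 0, 0, 0, 0, 0, 0, 0.028, 0, 0, 0, 0, 0, 0])

```text
t: 5.25
tool_pos: [0.6076, 0.0494, 0.0464]
orientation: [-2.438, -1.978, 0.003]
force: [-6.3, 1.4, 4.6]
opening: 0.0189
gripper_force: 30.0
```

Request:
move_arm(deltas=[0.003, 0, 0, 0, 0, 0, 0, 0.006, 0, 0, 0, 0, 0, 0, 0.006, 0, 0, 0, 0, 0, 0])

```text
t: 5.62
tool_pos: [0.6088, 0.0551, 0.0464]
orientation: [-2.438, -1.978, 0.003]
force: [-6.9, 0.1, 4.9]
opening: 0.0192
gripper_force: 30.0
```

Request:
move_arm(deltas=[0.003, 0, 0, 0, 0, 0, 0, 0.004, 0, 0, 0, 0, 0, 0, 0.004, 0, 0, 0, 0, 0, 0])

```text
t: 6.0
tool_pos: [0.6095, 0.0588, 0.0464]
orientation: [-2.439, -1.978, 0.004]
force: [-6.4, 0.4, 4.5]
opening: 0.019
gripper_force: 30.0
```

```bash
python3 c.py 2
```

```text
6.0 [0.6095 0.0588 0.0464] [ 0.0126  0.3212  1.6153 -0.0002  1.2079  0.2205] [-6.4144  0.3504  4.5295] 0.01897638097827563
[[ 0.2063  0.9785 -0.0029]
 [ 0.9785 -0.2063 -0.0002]
 [-0.0008 -0.0028 -1.    ]]
handle_grip [298.1 359.4] 0.85 [0.6126 0.0316 0.09  ]
lock_grip [277.1 258. ] 0.82 [0.6099 0.0664 0.05  ]
lock_grip [276.  237.3] 0.52 [0.6118 0.0779 0.05  ]
pointer [304.  358.8] 0.88 [ 0.6105 -0.0141  0.043 ]
mark_green [281.4 254.7] 0.64 [0.6121 0.0659 0.046 ]
```

View pics/w2.png

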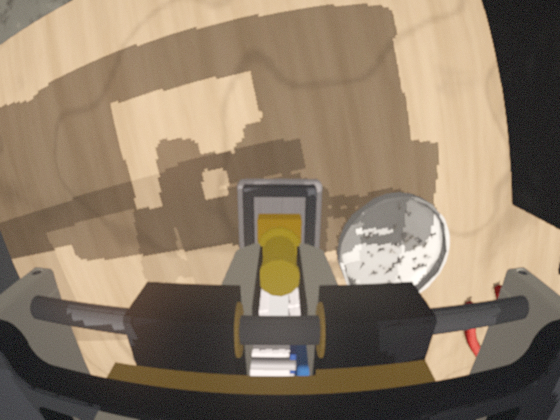

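Request:
move_arm(deltas=[0.002, 0, 0, 0, 0, 0, 0, 0.003, 0, 0, 0, 0, 0, 0, 0.003, 0, 0, 0, 0, 0, 0])

```text
t: 6.68
tool_pos: [0.6097, 0.0595, 0.0464]
orientation: [2.441, 1.978, -0.008]
force: [-10.4, -11.2, 7.4]
opening: 0.0192
gripper_force: 30.0
```

Request:
move_arm(deltas=[0.002, 0, 0, 0, 0, 0, 0, 0.003, 0, 0, 0, 0, 0, 0, 0.003, 0, 0, 0, 0, 0, 0])

```text
t: 7.05
tool_pos: [0.6098, 0.06, 0.0463]
orientation: [2.44, 1.976, -0.013]
force: [-12.4, -20.9, 10.6]
opening: 0.0194
gripper_force: 30.0
```

Request:
move_arm(deltas=[-0.003, 0, 0, 0, 0, 0, 0, -0.003, 0, 0, 0, 0, 0, 0.4, -0.003, 0, 0, 0, 0, 0, 1, -0.003, 0, 0, 0, 0, 0, 1, -0.003, 0, -0.05, 0, 0, 0, 1, -0.003, 0, -0.1, 0, 0, 0, 1, -0.003, 0, -0.15, 0, 0, 0, 1, -0.06, 0.013, -0.154, 0, 0, 0, 1, -0.11, 0.023, -0.154, 0, 0, 0, 1, -0.124, 0.026, -0.154, 0, 0, 0, 1, -0.124, 0.026, -0.154, 0, 0, 0, 1, -0.124, 0.026, -0.154, 0, 0, 0, 1])

```text
t: 8.55
tool_pos: [0.6119, -0.0606, 0.2004]
orientation: [-2.438, -1.98, -0.0]
force: [0.2, 0.3, -0.5]
opening: 0.0929
gripper_force: 0.0
```

```bash
python3 c.py 3
```

```text
8.55 [ 0.6119 -0.0606  0.2004] [-0.1824  0.1851  1.4812  0.0006  1.4758  0.0246] [ 0.186   0.3278 -0.4529] 0.09286793485661848
[[ 0.2055  0.9787 -0.0003]
 [ 0.9787 -0.2055  0.0007]
 [ 0.0006 -0.0005 -1.    ]]
handle_grip [291.2 189.9] 0.75 [ 0.6247 -0.0482  0.09  ]
lock_grip [248.3  87.2] 0.63 [0.6052 0.0462 0.05  ]
lock_grip [247.7 292.1] 0.51 [ 0.555  -0.1618  0.05  ]
pointer [295.4 188.8] 0.79 [ 0.6283 -0.0599  0.043 ]
mark_red [252.1 254.4] 0.47 [ 0.5702 -0.1194  0.046 ]
```

View pics/w3.png

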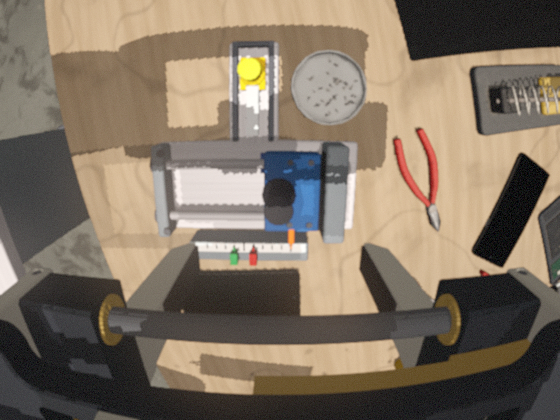

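```bash
cat > d.py <<'E'
from h import *
import sys
np.set_printoptions(precision=4,suppress=True)
def meas(f):
    s=robot.read_state();im,_=robot.read_camera("wrist");cv2.imwrite(f,im[...,::-1])
    h=cv2.cvtColor(im,cv2.COLOR_RGB2HSV);ex=Ro.from_rotvec(s["orientation"]).as_matrix()[:,1]
    for n,lo,hi,z in (("orange",9,20,.043),("green",45,85,.046),("red",0,6,.046)):
        m=cv2.inRange(h,(lo,150,80),(hi,255,255));m[:150]=0;m[275:]=0;m[:,:200]=0;m[:,330:]=0
        v,u=np.nonzero(m)
        if len(u):
            c=(u.mean(),v.mean());print(n,len(u),np.round(c,1),"rows",v.min(),v.max(),wz(c,z,s),"along",ex@wz(c,z,s),"top-row",ex@wz((u[v==v.min()].mean(),v.min()),z,s))
    return s,ex
if __name__=="__main__":
    s,ex=meas(sys.argv[1]);print(s["t"],s["tool_pos"])
    for a in sys.argv[2:]:
        x,y,z=map(float,a.split(","));print(a,wz((x,y),z,s))
E
python3 d.py pics/w4.png 278,207,.101 251,69,.064
python3 -c "
import cv2;a=cv2.imread('pics/w4.png')[140:280,200:340];cv2.imwrite('pics/c4.png',cv2.resize(a,None,fx=4,fy=4,interpolation=2))"
```

```text
orange 77 [290.5 235.9] rows 229 243 [ 0.6138 -0.109   0.043 ] along 0.6230607359259477 top-row 0.6229988216035328
red 69 [252.5 257.6] rows 249 263 [ 0.5697 -0.124   0.046 ] along 0.5830508675194208 top-row 0.5839016917980706
8.85 [ 0.612  -0.0612  0.2006]
278,207,.101 [ 0.6115 -0.058   0.101 ]
251,69,.064 [0.6121 0.0599 0.064 ]
```

View pics/c4.png

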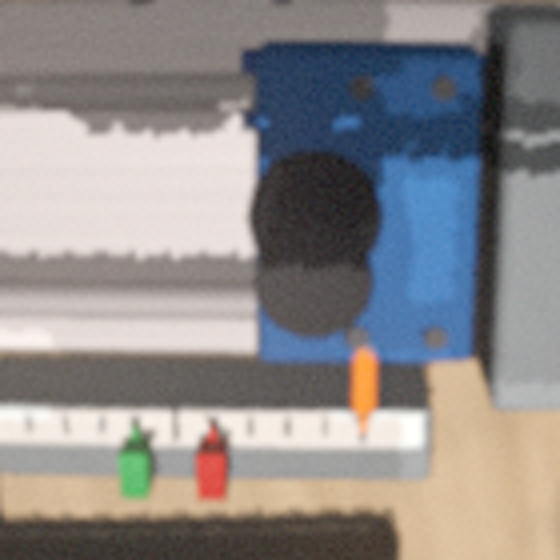

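Request:
move_arm(deltas=[0, 0, 0.05, 0, 0, 0, 1, 0, 0, 0.1, 0, 0, 0, 1, 0, 0, 0.125, 0, 0, 0, 1, 0, 0, 0.13, 0, 0, 0, 0.5, 0, 0, 0.13, 0, 0, 0, 0.2, 0, 0, 0.13, 0, 0, 0, 0, 0, 0, 0.13, 0, 0, 0, 0, 0, 0, 0.13, 0, 0, 0, 0, 0, 0, 0.13, 0, 0, 0, 0, 0, 0, 0.13, 0, 0, 0, 0], squeeze=45)

```text
t: 10.15
tool_pos: [0.6119, -0.062, 0.0706]
orientation: [-2.44, -1.979, 0.0]
force: [-0.6, -0.0, -0.3]
opening: 0.0276
gripper_force: 0.0
```

Request:
move_arm(deltas=[0, 0, 0, 0, 0, 0, 0, 0, 0, 0, 0, 0, 0, 0])

```text
t: 10.4
tool_pos: [0.611, -0.0618, 0.0705]
orientation: [-2.439, -1.978, 0.002]
force: [-4.8, 1.5, 4.8]
opening: 0.0227
gripper_force: 45.0
```

Request:
move_arm(deltas=[0, -0.006, 0, 0, 0, 0, 0, 0, -0.012, 0, 0, 0, 0, 0, 0, -0.018, 0, 0, 0, 0, 0, 0, -0.024, 0, 0, 0, 0, 0, 0, -0.03, 0, 0, 0, 0, 0, 0, -0.036, 0, 0, 0, 0, 0, 0, -0.042, 0, 0, 0, 0, 0, 0, -0.048, 0, 0, 0, 0, 0, 0, -0.054, 0, 0, 0, 0, 0, 0, -0.058, 0, 0, 0, 0, 0, 0, -0.06, 0, 0, 0, 0, 0, 0, -0.06, 0, 0, 0, 0, 0])

```text
t: 11.9
tool_pos: [0.5546, -0.0496, 0.0707]
orientation: [2.438, 1.977, 0.004]
force: [10.1, -0.6, -7.6]
opening: 0.0226
gripper_force: 45.0
```

```bash
cat > e.py <<'E'
from h import *
np.set_printoptions(precision=4,suppress=True)
s=robot.read_state();ex=Ro.from_rotvec(s["orientation"]).as_matrix()[:,1]
print(s["tool_pos"],s["force"],s["gripper_force"],"travel",ex@(np.array([.611,-.0618,.0705])-s["tool_pos"]))
im,_=robot.read_camera("top");cv2.imwrite("pics/top5.png",im[...,::-1])
a=im[200:290,270:360,::-1];cv2.imwrite("pics/c5.png",cv2.resize(a,None,fx=6,fy=6,interpolation=2))
E
python3 e.py
```

```text
[ 0.5546 -0.0496  0.0707] [10.0917 -0.6128 -7.6272] 44.998213708167896 travel 0.05769904201502181
```

View pics/c5.png

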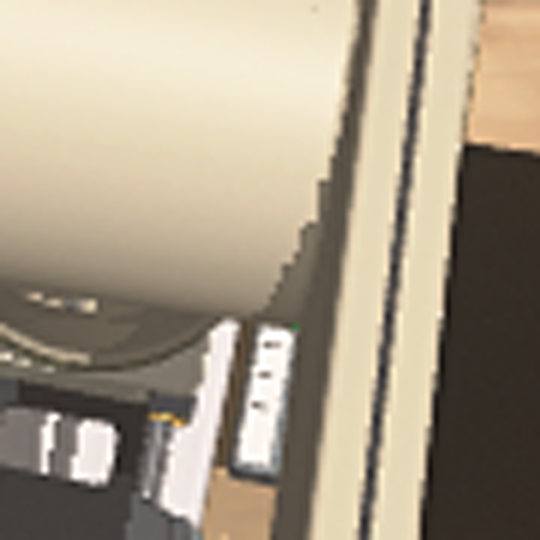

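Run:
```python
from h import *
a,_=robot.read_camera("side");b,_=robot.read_camera("wrist")
cv2.imwrite("pics/side6.png",a[...,::-1]);cv2.imwrite("pics/w6.png",b[...,::-1])
c=cv2.resize(a[180:240,260:335],None,fx=5.3,fy=5.3,interpolation=2)
d=cv2.resize(b,(400,300))
o=np.zeros((max(c.shape[0],300),c.shape[1]+400,3),np.uint8);o[:c.shape[0],:c.shape[1]]=c;o[:300,c.shape[1]:]=d
cv2.imwrite("pics/c6.png",o[...,::-1])
```

```text
(no output)
```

View pics/c6.png

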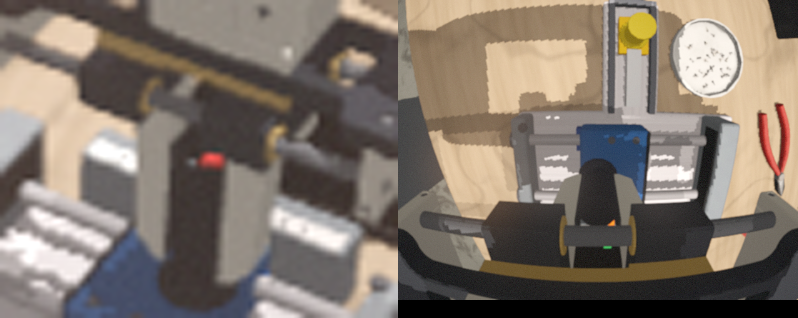

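Run:
```python
from h import *
np.set_printoptions(precision=4,suppress=True)
im=cv2.imread("pics/w6.png");h=cv2.cvtColor(im,cv2.COLOR_BGR2HSV);s=robot.read_state();ex=Ro.from_rotvec(s["orientation"]).as_matrix()[:,1]
for n,lo,hi in(("orange",7,22),("green",45,85),("red",0,5)):
    m=cv2.inRange(h,(lo,120,50),(hi,255,255));m[:290]=0;m[360:]=0;m[:,:230]=0;m[:,340:]=0
    v,u=np.nonzero(m)
    for r in np.unique(v): print(n,r,u[v==r].min(),u[v==r].max(),[round(ex@wz((u[v==r].mean(),r),z,s),4) for z in(.043,.046)])
# from w4 (TCP pose then)
s4=dict(s);s4["tool_pos"]=np.array([.612,-.0612,.2006])
im=cv2.imread("pics/w4.png");h=cv2.cvtColor(im,cv2.COLOR_BGR2HSV)
m=cv2.inRange(h,(40,80,50),(88,255,255));m[:230]=0;m[275:]=0;m[:,:200]=0;m[:,330:]=0
v,u=np.nonzero(m)
for r in np.unique(v): print("w4 green",r,u[v==r].mean(),ex@wz((u[v==r].mean(),r),.046,s4))
print("w4 ptr",ex@wz((290.4,245),.043,s4))
cv2.imwrite("pics/c7.png",cv2.resize(im[0:1,0:1],(4,4)))
b=cv2.imread("pics/w6.png")[290:360,250:340];cv2.imwrite("pics/c7.png",cv2.resize(b,None,fx=6,fy=6,interpolation=2))
```

```text
orange 302 326 328 [np.float64(0.5852), np.float64(0.5847)]
orange 303 231 328 [np.float64(0.5594), np.float64(0.5593)]
orange 304 230 329 [np.float64(0.5566), np.float64(0.5565)]
orange 305 230 329 [np.float64(0.5566), np.float64(0.5565)]
orange 306 230 329 [np.float64(0.5559), np.float64(0.5559)]
orange 307 230 329 [np.float64(0.5578), np.float64(0.5577)]
orange 308 230 330 [np.float64(0.5609), np.float64(0.5608)]
orange 309 231 330 [np.float64(0.564), np.float64(0.5638)]
orange 310 230 330 [np.float64(0.5603), np.float64(0.5601)]
orange 311 230 331 [np.float64(0.5611), np.float64(0.561)]
orange 312 230 331 [np.float64(0.5614), np.float64(0.5613)]
orange 313 230 331 [np.float64(0.5615), np.float64(0.5614)]
orange 314 230 331 [np.float64(0.5662), np.float64(0.566)]
orange 315 230 331 [np.float64(0.564), np.float64(0.5638)]
orange 316 230 332 [np.float64(0.5654), np.float64(0.5652)]
orange 317 230 331 [np.float64(0.562), np.float64(0.5618)]
orange 318 230 332 [np.float64(0.5684), np.float64(0.5682)]
orange 319 230 331 [np.float64(0.5649), np.float64(0.5647)]
orange 320 230 331 [np.fl
[... 2528 characters left out ...]
4(0.5688)]
red 311 296 296 [np.float64(0.5644), np.float64(0.5642)]
w4 green 248 234.0 0.5646350284126344
w4 green 249 233.5 0.5640405688877501
w4 green 250 234.0 0.5645101749828012
w4 green 252 233.0 0.5633144041532964
w4 green 253 233.0 0.563248854941593
w4 green 254 233.5 0.5637188426284839
w4 green 255 233.0 0.5631162405952995
w4 green 256 233.5 0.5635866619444171
w4 green 257 233.5 0.5635198099173896
w4 green 258 233.5 0.5634524453770695
w4 green 259 233.5 0.5633845647267168
w4 green 260 233.0 0.5627756971631889
w4 green 261 233.5 0.5632472404878461
w4 green 262 233.0 0.5626358003627132
w4 green 263 233.0 0.5625650485113535
w4 green 264 234.0 0.5635805802080186
w4 ptr 0.6238272901690054
```

View pics/c7.png

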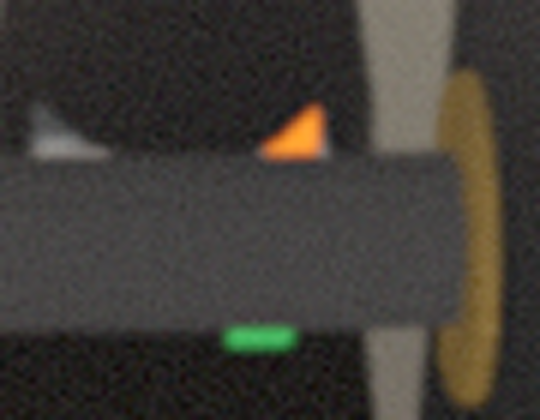

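Request:
move_arm(deltas=[0, -0.0015, 0, 0, 0, 0, 0, 0, -0.003, 0, 0, 0, 0, 0, 0, -0.003, 0, 0, 0, 0, 0, 0, -0.003, 0, 0, 0, 0, 0, 0, -0.003, 0, 0, 0, 0, 0, 0, -0.003, 0, 0, 0, 0, 0, 0, -0.003, 0, 0, 0, 0, 0, 0, -0.003, 0, 0, 0, 0, 0])

```text
t: 13.05
tool_pos: [0.5518, -0.0491, 0.0707]
orientation: [2.438, 1.977, 0.004]
force: [10.6, -1.0, -7.7]
opening: 0.0227
gripper_force: 45.0
```

Run:
```python
from h import *
np.set_printoptions(precision=4,suppress=True)
s=robot.read_state();ex=Ro.from_rotvec(s["orientation"]).as_matrix()[:,1]
print(s["t"],"travel",ex@(np.array([.611,-.0618,.0705])-s["tool_pos"]),s["force"],s["gripper_force"])
im,_=robot.read_camera("wrist");im=im[...,::-1].copy();h=cv2.cvtColor(im,cv2.COLOR_BGR2HSV)
for n,lo,hi in(("orange",7,22),("green",45,85)):
    m=cv2.inRange(h,(lo,180,110),(hi,255,255));m[:295]=0;m[360:]=0;m[:,:270]=0;m[:,309:]=0
    v,u=np.nonzero(m)
    for r in np.unique(v): print(n,r,u[v==r].min(),u[v==r].max(),[round(ex@wz((x,r),.044,s),4) for x in (u[v==r].min(),u[v==r].max())])
```

```text
13.05 travel 0.06055602947607045 [10.5821 -1.0033 -7.6874] 44.99804006656632
orange 308 301 302 [np.float64(0.5647), np.float64(0.5654)]
orange 309 299 302 [np.float64(0.5634), np.float64(0.5654)]
orange 310 298 302 [np.float64(0.5628), np.float64(0.5655)]
orange 311 298 302 [np.float64(0.5628), np.float64(0.5655)]
orange 312 296 302 [np.float64(0.5615), np.float64(0.5655)]
orange 313 295 302 [np.float64(0.5608), np.float64(0.5656)]
orange 314 295 301 [np.float64(0.5608), np.float64(0.5649)]
orange 315 295 301 [np.float64(0.5608), np.float64(0.5649)]
```

Request:
move_arm(deltas=[0, 0, 0, 0, 0, 0, 0, 0, 0, 0, 0, 0, 0, 0, 0, 0, 0, 0, 0, 0, 0, 0, 0, 0, 0, 0, 0, 0, 0, 0, 0, 0, 0, 0, 0])

```text
t: 13.72
tool_pos: [0.5518, -0.0491, 0.0706]
orientation: [2.438, 1.977, 0.004]
force: [11.0, -1.9, -8.8]
opening: 0.0224
gripper_force: 45.0
```

```bash
python3 -c "
from plant import robot
print(robot.close_job())"
```

```text
the job is handed in; nothing more can be done
None
```

The job is handed in at about 14 s of the 48 s limit: the lock is out at its end stop, and the gripper is holding the jaw about 60.5 mm open, with the pointer within roughly 1 mm of the green mark by my camera measurement; the hand-in returned no verdict.

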